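# Check two return springs on the spring tester and set the tired one aside

### The arm

A 6-joint arm with a two-finger parallel gripper is mounted at the origin on the work surface. World frame = base frame: x ahead of the robot, y to its left, z up, the work surface at z = 0. Lengths are in mm, angles in rad, forces in N, time in s.
With the tool pointing down it reaches from about 275 to 750 mm from the base axis. Payload 10.2 kg.
Tool frame: the origin (TCP) lies at the very end of the fingers, on their centre line; the grasp point (between the pads) lies 19 mm behind it; z points along the fingers, y is the line along which they close (so a half turn about z gives the same grasp; the last joint's range is limited). The gripper opens to 85 mm and grips with 20 to 120 N. Pads are 22 mm wide; open, the fingers measure 114 mm over their backs; the gripper's body (76 mm by 85 mm) begins 54 mm behind the grasp point. The pads swing forward as they close: fully open they stand 13 mm farther back than shut.
Start: joints at [1.071, 0.313, 1.498, -0, 1.331, -0.223], TCP at [143.484, 505.018, 209.294] pointing down, gripper open.
Joint ranges: [-2.94, 2.94], [-0.97, 2.17], [0.19, 2.56], [-1.23, 4.37], [0.02, 3.11], [-2.88, 2.88]. Speed limits (rad/s): [2.39, 2.39, 3.01, 3.14, 3.14, 3.14].

### API

Orientations are given as a unit quaternion [w, x, y, z].
In Python, from rig import * gives the robot as it stands. The module is installed in compiled form; this text tells all that it offers.
- The arm moves only by the shell command python3 -m crank 'ROWS' [FORCE]. ROWS is JSON, a list that holds one entry, the list of rows, each a list of 7 numbers: the shift along the tool's x, y, z in units of 25 mm (1.0 is 25 mm), then the turn, a rotation vector about the tool's x, y, z in units of 8 degrees (1.0 is 8 degrees), then the finger opening in mm, from 0 to 85.4. A call has exactly 8 rows; each row shifts and turns the commanded pose from where the row before left it, along the tool's axes as they then stand; what a row does not reach is not made up. A row lasts 1/10 s, in which the tool goes at most 50 mm and 8.59 degrees, less where a joint would pass 70% of its speed; a pose out of reach is approached as far as the arm can. A call is refused whole if a number of a shift passes 1 or a number of a turn 1, either way. A call with a gripper value outside its range is refused whole. The fingers move at their own pace and stop on an object; FORCE is the grip in N (left out, the last holds). Time passes only in rows, so rows that do not move let the fingers close, or fill a call up. It gives the time, the measured TCP pose, the force, the opening and the grip force at its end, in the units of the state.
- sense(): the state, without advancing time (a new reading comes with each control period).
- capture(name): name is "scene" or "top" or "wrist"; returns the picture (400x640x3 uint8, blue, green, red); there is no depth.
- camera_model(name): a dict with "fx", "fy", "cx", "cy" (pixels), "world_from_camera" (4x4, takes a point from camera to world coordinates); the wrist camera has in their place "T_tool_cam" (4x4, takes a point from camera to tool coordinates, whose origin is the TCP and whose axes are the flange's). Camera axes: x right, y up, looking along -z (the intrinsics and any distortion apply to the point x, -y, -z); pixel columns grow to the right and rows downward; lengths in mm; the calibration is good to about 2 mm. A picture is of the moment at which its call begins: read the wrist's pose just before it. camera_model takes no time and is no camera call.
- finish_job(): hands the job in; it is judged then, once.
The state is a dict: "time_s": time; "joints": joint angles; "dq": joint speeds; "tau": joint torques, N m; "eef_pos": TCP position; "ee_rot": TCP orientation; "force": force on the tool from outside, world axes, zero at the start; "wrist_torque": the same for the moment, N m; "grip_width": opening from 0.0 (shut) to 1.0 (fully open); "grip_force": force on a finger pad.
Only numpy, scipy, OpenCV 4.12 (cv2) and the standard library are available. Lean on these libraries where they do the work, as an engineer would, in place of code of your own. Each camera call takes 0.05 s, during which the arm holds its last target. There are 200 camera calls.

### The job

Two return springs stand on the spring tester; one of them is tired. Press straight down on the left spring's cap (the tester's left, seen from the robot) with about 10 N, hold it there for about a second and see whether its cap stays above the top edge of the gauge crossbar or sinks below it, then do the same with the right spring, never loading a spring above 18 N. Then lift the tired spring (the one whose cap sank below the crossbar) off the tester and lower it gently over the peg of the reject stand until its foot rests fully home; leave the sound spring standing on its seat and the jar, vial and dish where they are.

Things in the scene. Friction and masses are not known exactly. Their poses are not given: they have to be found in the camera images.
- tester: spring tester, fixed: grey plate 90 (x) by 180 (y) by 15 mm; origin under its centre on the bench, +y is its left seen from the robot (yaw within 0.35 rad). On top: a steel spigot 55 mm left and one 55 mm right of the centre, and in the middle a gauge post 12 by 14 mm, top 83 mm above the bench, with a flat steel crossbar 50 mm long in y, 6 mm wide, 5 mm thick.
- mark (a point): the reference mark: middle of the top edge of the gauge crossbar, 71 mm above the bench, 56 mm above the plate's top. A free spring's cap top stands 14 mm above it; at 10 N a sound spring's cap top is still about 5 mm above it, a tired one's about 7 mm below it.
- seat_left (a point): left seat: foot of the left spigot at the plate's top, 15 mm above the bench; the spigot is 12 mm thick, 14 mm tall, tip tapered
- seat_right (a point): right seat: foot of the right spigot at the plate's top, 15 mm above the bench; the spigot is 12 mm thick, 14 mm tall, tip tapered
- spring_a: one of two like steel springs, upright on a tester seat at the start, about 0.1 kg: foot ring 34 mm outside, 16 mm bore, 8 mm tall; coil; flat-topped round steel cap 29 mm across over the coil, from 38 to 70 mm (free height 70 mm). Origin: centre of the foot's underside, z up. The cap slides only along the axis, up to 30 mm down; foot and cap stay together, so it can be lifted by the cap.
- spring_b: the second spring of the pair, of the same make, size and origin as spring_a. One of the pair is sound (about 1.0 N per mm), the other tired (about 0.4 N per mm), both after a first 1.5 N; they look the same and swap seats.
- spring_a_top (a point): centre of the top face of spring_a's cap (moves with the cap), 70 mm above the spring's origin when free
- spring_b_top (a point): centre of the top face of spring_b's cap (moves with the cap), 70 mm above the spring's origin when free
- stand: reject stand, fixed: white square plate 80 by 80 by 12 mm with one upright steel peg in its middle, 12 mm thick and 30 mm tall above the plate, tapered over its last 5 mm; origin under its centre on the bench. It may stand to the left or to the right of the tester.
- peg_foot (a point): foot of the reject peg at the top of the stand's plate, 12 mm above the bench; a spring fully home has its origin here
- jar: white screw jar, 72 mm across, 85 mm tall, loose bystander; origin: centre of its underside
- vial: small white bottle, 34 mm across, 75 mm tall, loose bystander; origin: centre of its underside
- dish: shallow white dish, 80 mm across, 25 mm tall, loose bystander; origin: centre of its underside
Things that resemble listed ones, but are neither listed nor needed, are in the scene too. Leave any blue look-alike of the spring_b alone. What is shaped like the spring_a but turquoise is not meant.

How it is judged (in metres and radians):
On the way, in this order (a step that is already met when the one before it is completed fails the run):
1. the left spring is held under a load of about 10 N (8.8 to 14.2 N on the tester plate, the spring's own 1 N included) for 0.5 s by the fingers (((y of spring_a in the frame of tester above 0.03 m and contact force between spring_a and tester between 8.8 and 14.2 N and contact force between the fingers and spring_a above 5 N) or (y of spring_b in the frame of tester above 0.03 m and contact force between spring_b and tester between 8.8 and 14.2 N and contact force between the fingers and spring_b above 5 N))), for 0.5 s.
2. the right spring likewise (((y of spring_a in the frame of tester below -0.03 m and contact force between spring_a and tester between 8.8 and 14.2 N and contact force between the fingers and spring_a above 5 N) or (y of spring_b in the frame of tester below -0.03 m and contact force between spring_b and tester between 8.8 and 14.2 N and contact force between the fingers and spring_b above 5 N))), for 0.5 s.
3. after both checks, the tired spring is lifted off the tester (z of spring_b in the frame of tester above 0.032 m), for 0.1 s.
At the end, for the whole second after the job is handed in: The tired spring stands upright over the reject peg, its foot within 5 mm of the peg's foot sideways and within 3 mm of the stand's plate; the sound spring still stands upright within 7 mm of its first place; both at rest and back at their free height (66 mm or more) (horizontal distance between spring_b and peg_foot below 0.005 m and z of spring_b in the frame of peg_foot below 0.003 m and angle between each of spring_b, spring_a's own z axis and vertical below 0.09 rad and linear speed of each of spring_b, spring_a below 0.02 m/s and distance of spring_a from where it was at the start of the episode below 0.007 m and distance between spring_b and spring_b_top above 0.066 m and distance between spring_a and spring_a_top above 0.066 m); the robot touches nothing.
It fails at once if a spring is loaded with more than 18 N on the tester (19 N on the plate, with its own weight) (contact force between any of spring_a, spring_b and tester above 19 N).
It fails at once if the spring is dropped or rammed onto the reject stand (over 25 N) (contact force between spring_b and stand above 25 N).
It fails at once if the sound spring is taken off its seat (distance of spring_a from where it was at the start of the episode above 0.012 m).
It fails at once if the jar, vial or dish is disturbed (distance of any of jar, vial, dish from where it was at the start of the episode above 0.02 m).
It also fails if it takes over 64 s, if anything falls off the work surface, if the arm or the gripper's body presses on something with over 40 N, if the wrist force passes 120 N, or if a joint passes its speed limit or range.

## Working session

There is one attempt and no reset: what is moved stays moved. The work goes in short steps, Python scripts to look and compute and a shell command to move; the robot and the scene stay as the last step left them, time stands still between calls to the robot, and variables do not carry over. Pictures are saved under pics/ and viewed, at most 10 in all, crops included, and the job is handed in when it is done.

```bash
mkdir -p pics; python3 - <<'E'
from rig import *
import cv2,numpy as np
for n in("scene","top"):
    cv2.imwrite(f"pics/{n}0.png",capture(n))
    m=camera_model(n);print({k:(np.round(v,3).tolist() if not isinstance(v,str) else v) for k,v in m.items()})
print(camera_model("wrist"));print(sense())
E
```

```text
{'fx': 415.011, 'fy': 415.011, 'cx': 322.083, 'cy': 201.928, 'world_from_camera': [[-0.471, -0.692, 0.547, 1092.731], [0.882, -0.376, 0.283, 238.616], [0.01, 0.616, 0.787, 760.897], [0.0, 0.0, 0.0, 1.0]]}
{'fx': 379.968, 'fy': 379.968, 'cx': 320.942, 'cy': 196.238, 'world_from_camera': [[-0.007, 0.993, -0.115, 527.73], [-1.0, -0.006, 0.005, -30.46], [0.004, 0.115, 0.993, 839.477], [0.0, 0.0, 0.0, 1.0]]}
{'fx': 358.607932610056, 'fy': 358.607932610056, 'cx': 320.8636150677211, 'cy': 201.40607822676608, 'T_tool_cam': array([[ 2.38596865e-04,  9.61213918e-01,  2.75803821e-01,
         6.95478423e+01],
       [ 9.99999922e-01, -3.16581720e-04,  2.38234221e-04,
        -1.92713223e-01],
       [ 3.16308497e-04,  2.75803743e-01, -9.61213918e-01,
        -1.64000301e+02],
       [ 0.00000000e+00,  0.00000000e+00,  0.00000000e+00,
         1.00000000e+00]])}
{'time_s': 0.1, 'joints': array([ 1.07056133e+00,  3.13419611e-01,  1.49835303e+00, -1.29123017e-05,
        1.33099010e+00, -2.23423988e-01]), 'dq': array([-2.76812811e-04, -1.84366442e-03, -2.27694102e-03,  6.86356606e-04,
       -1.14574043e-03, -7.25430393e-05]), 'tau': array([ 4.38685543e-03, -4.12894249e+01, -2.60145611e+01,  3.14731528e-05,
        2.97535036e-03,  4.77364281e-06]), 'eef_pos': array([143.38151607, 504.78201701, 208.78227696]), 'ee_rot': array([-2.01232411e-04,  1.37962495e-01,  9.90437281e-01, -5.49381474e-04]), 'force': array([-0.40397606,  0.48326346,  0.09306502]), 'wrist_torque': array([-0.00765691,  0.01848025, -0.00814658]), 'grip_force': 0.0, 'grip_width': 1.0022324217040128}
```

View pics/scene0.png

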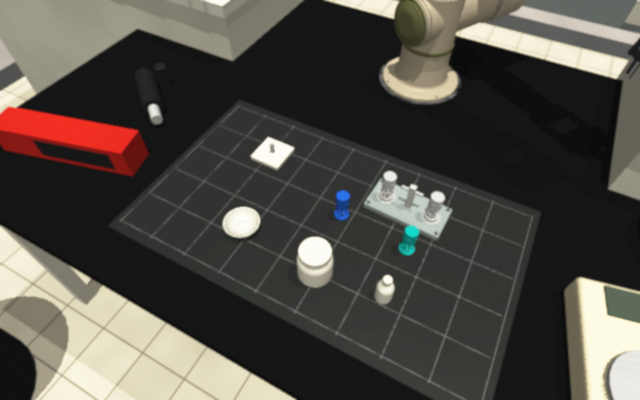

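View pics/top0.png

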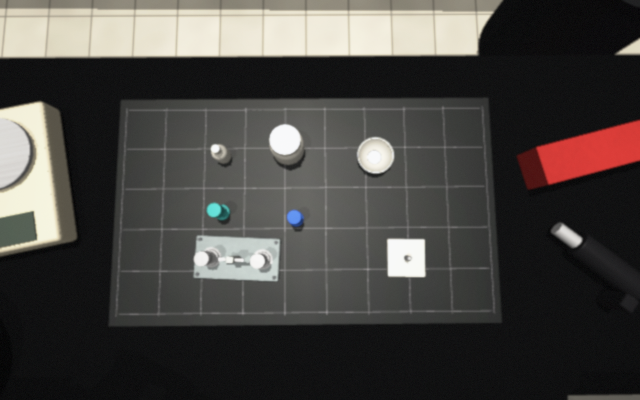

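The scene picture shows the tester (about 408,205) carrying two steel springs, with the white stand at (272,152). The blue and turquoise look-alikes are at (342,205) and (409,240). In the top picture the left cap is at (203,258), the right cap at (260,260), and the stand's peg at (407,258).

```bash
cat > h.py <<'E'
from rig import *
import cv2,numpy as np
from scipy.spatial.transform import Rotation as R
def pose(s=None):
    s=s or sense(); T=np.eye(4); q=s["ee_rot"]; T[:3,:3]=R.from_quat([q[1],q[2],q[3],q[0]]).as_matrix(); T[:3,3]=s["eef_pos"]; return T
def cam(n,T=None):
    m=camera_model(n); W=(pose() if T is None else T)@m["T_tool_cam"] if n=="wrist" else m["world_from_camera"]
    return m,np.array(W)
def unproj(c,px,z):
    m,W=c; d=W[:3,:3]@[(px[0]-m["cx"])/m["fx"],-(px[1]-m["cy"])/m["fy"],-1]; o=W[:3,3]; return (o+d*(z-o[2])/d[2])[:2]
def proj(c,p):
    m,W=c; q=np.linalg.inv(W)@np.r_[p,1]; return np.array([m["cx"]+m["fx"]*q[0]/-q[2], m["cy"]+m["fy"]*q[1]/q[2]])
def tool(p,yaw=None):
    "shift in tool units to world target p"
    T=pose(); return np.round(T[:3,:3].T@(np.array(p)-T[:3,3])/25,3)
E
python3 - <<'E'
from h import *
c=cam("top")
for n,p,z in [("capL",(203,258),85),("capR",(258.5,261),85),("peg",(407.5,257.5),42),("mid",(232,259.5),83)]+[("corner",p,15) for p in [(196,236),(280,239),(278,281),(193,278)]]+[("stand",p,12) for p in [(387,239),(425,239),(426,277),(388,277)]]: print(n,unproj(c,p,z))
t=cv2.imread("pics/top0.png"); s=cv2.imread("pics/scene0.png")
a=cv2.resize(t[225:290,180:290],None,fx=5,fy=5,interpolation=2); b=cv2.resize(s[160:245,355:465],None,fx=5,fy=5,interpolation=2)[:,:]
cv2.imwrite("pics/a.png",cv2.resize(t[225:290,180:440],None,fx=3,fy=3,interpolation=2))
E
```

```text
capL [494.54424247 197.51202596]
capR [487.9672067   88.77900333]
peg [ 490.67505686 -213.46891635]
mid [491.14120019 141.14599824]
corner [538.4302611  235.07266328]
corner [530.76276736  54.09842729]
corner [441.95495606  57.86598675]
corner [449.54903298 238.70865008]
stand [ 529.18341786 -177.21984465]
stand [ 528.61765517 -259.61834433]
stand [ 447.72518426 -258.6605279 ]
stand [ 448.31992272 -177.19162235]
```

View pics/a.png

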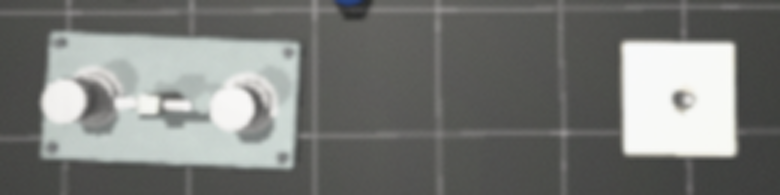

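```bash
python3 -m crank '[[[-0.83,-0.556,0,0,0,1,0],[-0.9,-0.436,0,0,0,1,0],[-0.953,-0.306,0,0,0,1,0],[-0.985,-0.17,0,0,0,1,0],[-1,-0.03,0,0,0,1,0],[-0.995,0.1,0,0,0,1,0],[-0.97,0.24,0,0,0,1,0],[-0.93,0.37,0,0,0,1,0]]]'
python3 -m crank '[[[-0.97,0.56,0,0,0,0,0],[-0.97,0.56,0,0,0,0,0],[-0.97,0.56,0,0,0,0,0],[-0.97,0.56,0,0,0,0,0],[-0.97,0.56,0,0,0,0,0],[-0.97,0.56,0,0,0,0,0],[-0.97,0.56,0,0,0,0,0],[-0.97,0.56,0,0,0,0,0]]]'
python3 -c "
from h import *
print(tool([490,92,200]),np.degrees(np.arctan2(pose()[1,1],pose()[0,1])),sense()['time_s'])"
```

```text
time_s: 0.9
eef_pos: [272.9, 351.3, 209.1]
ee_rot: [-0.0, 0.644, 0.765, -0.0]
force: [0.3, 0.2, 0.0]
grip_width: 0.002
grip_force: 0.0
time_s: 1.7
eef_pos: [417.4, 180.0, 209.1]
ee_rot: [-0.0, 0.642, 0.767, -0.0]
force: [-0.0, 0.3, 0.2]
grip_width: -0.002
grip_force: 0.0
[-3.975  2.239  0.363] 10.135257024330619 1.7
```

```bash
python3 -m crank '[[[-0.8,0.45,0.07,0,0,0,0],[-0.8,0.45,0.07,0,0,0,0],[-0.8,0.45,0.07,0,0,0,0],[-0.8,0.45,0.07,0,0,0,0],[-0.8,0.45,0.07,0,0,0,0],[0,0,0,0,0,0.8,0],[0,0,0,0,0,0.76,0],[0,0,0,0,0,0,0]]]'
python3 - <<'E'
from h import *
T=pose(); im=capture("wrist"); np.save("T1.npy",T)
c=cam("wrist",T)
cv2.imwrite("pics/w1raw.png",im)
print(T.round(2)); 
for y in(201,91):print(proj(c,[490,y,85]))
cv2.imwrite("pics/w1.png",im)
E
```

```text
time_s: 2.5
eef_pos: [489.8, 92.3, 200.2]
ee_rot: [-0.0, 0.722, 0.692, -0.0]
force: [0.0, -0.6, 0.7]
grip_width: 0.001
grip_force: 0.0
[[ 4.0000e-02  1.0000e+00 -0.0000e+00  4.8981e+02]
 [ 1.0000e+00 -4.0000e-02  0.0000e+00  9.2300e+01]
 [-0.0000e+00 -0.0000e+00 -1.0000e+00  2.0020e+02]
 [ 0.0000e+00  0.0000e+00  0.0000e+00  1.0000e+00]]
[314.39673832  42.04306635]
[320.80040746 190.40091885]
```

View pics/w1.png

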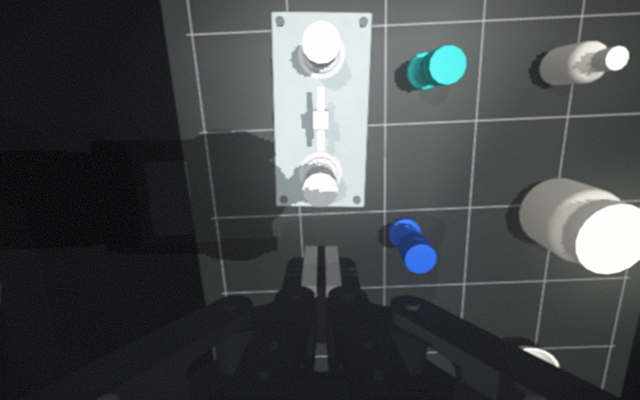

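The wrist picture shows the plate's corners at (272,13), (372,13), (365,207) and (276,206). The left cap is at about (321,42), the right cap at (320,189) and the post top at (321,119). I'll refine these numerically.

```bash
python3 - <<'E'
from h import *
T=np.load("T1.npy"); c=cam("wrist",T); im=cv2.imread("pics/w1raw.png")
P=np.array([unproj(c,p,15) for p in [(272,12.5),(371.5,12.5),(365,207),(276.5,206.5)]]); print(P.round(1).tolist(),P.mean(0))
print([round(float(np.linalg.norm(P[i]-P[i-1])),1) for i in range(4)])
print("capL",unproj(c,(321,42),85),"capR",unproj(c,(320,189),85),"post",unproj(c,(321,119),83))
g=im.min(2); m=(g>225).astype(np.uint8); n,l,s,ce=cv2.connectedComponentsWithStats(m)
for i in range(1,n):
    if s[i,4]>60: print(s[i],ce[i].round(1))
# hough circle for caps
for r in [(0,90),(150,215)]:
    print(cv2.HoughCircles(cv2.GaussianBlur(im[r[0]:r[1],280:365,1],(3,3),0),cv2.HOUGH_GRADIENT,1,20,param1=100,param2=10,minRadius=16,maxRadius=24))
E
```

```text
[[453.1, 236.4], [540.6, 232.7], [533.5, 54.0], [443.5, 58.3]] [492.66910664 145.33967711]
[178.3, 87.6, 178.9, 90.0]
capL [494.74097209 200.83043038] capR [489.40714115  92.18425555] post [492.48785132 146.78322354]
[ 275   14   95  178 9396] [323.4  91.5]
[583  43  22   9 126] [593.8  47.2]
[606  46  22  24 398] [616.7  57.7]
[591 194  25   5  73] [602.7 196.1]
[ 576  204   64   70 3634] [610.  239.2]
[525 349  33  17  84] [542.5 353.7]
[[[40.5 55.5 18.5]]]
[[[42.5 42.5 21. ]
  [40.5 21.5 21. ]]]
```

```bash
python3 -m crank '[[[0.725,0.004,0.7,0,0,0,0],[0.725,0.004,0.7,0,0,0,0],[0.725,0.004,0.7,0,0,0,0],[0.725,0.004,0.7,0,0,0,0],[0.725,0.004,0.7,0,0,0,0],[0.725,0.004,0.7,0,0,0,0],[0,0,0.1,0,0,0,0],[0,0,0.1,0,0,0,0]]]'
python3 -c "
from h import *
print(tool([494.8,201,90]),sense()['force'])"
```

```text
time_s: 3.35
eef_pos: [494.9, 201.0, 90.5]
ee_rot: [0.0, 0.721, 0.693, -0.0]
force: [-0.2, -0.5, 0.4]
grip_width: 0.004
grip_force: 0.0
[-0.001 -0.003  0.021] [-0.23405756 -0.5297696   0.38061503]
```

```bash
python3 -m crank '[[[0,0,0.1,0,0,0,0],[0,0,0.08,0,0,0,0],[0,0,0.08,0,0,0,0],[0,0,0.06,0,0,0,0],[0,0,0.06,0,0,0,0],[0,0,0.06,0,0,0,0],[0,0,0,0,0,0,0],[0,0,0,0,0,0,0]]]'
```

```text
time_s: 4.15
eef_pos: [495.0, 201.1, 79.6]
ee_rot: [0.0, 0.721, 0.693, 0.0]
force: [-0.4, 0.3, -0.6]
grip_width: 0.0
grip_force: 0.0
```

```bash
python3 - <<'E'
from h import *
print(pose()[:3,3],sense()["force"])
w=capture("wrist"); s=capture("scene")
a=cv2.resize(s[130:250,340:480],(466,400),interpolation=2)
cv2.imwrite("pics/b.png",np.hstack([w[100:400,170:470],a[:300]]))
E
```

```text
[494.98825385 201.09138733  79.57643168] [-0.38642797  0.28780063 -0.60432812]
```

View pics/b.png

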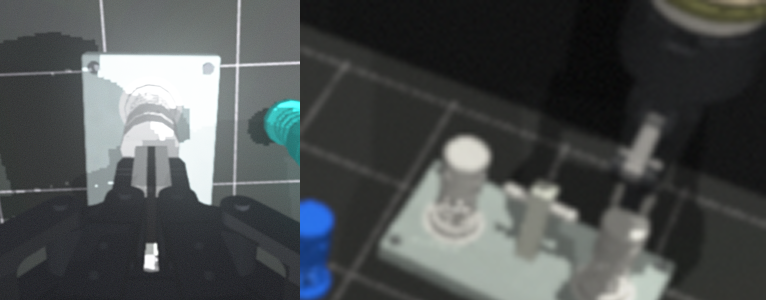

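The fingertips appear centred over the left cap, but no force shows yet. I'll go down a few millimetres and check.

```bash
python3 -m crank '[[[0,0,0.04,0,0,0,0],[0,0,0.04,0,0,0,0],[0,0,0.04,0,0,0,0],[0,0,0.04,0,0,0,0],[0,0,0,0,0,0,0],[0,0,0,0,0,0,0],[0,0,0,0,0,0,0],[0,0,0,0,0,0,0]]]'
python3 - <<'E'
from h import *
c=cam("wrist"); w=capture("wrist"); print(sense()["force"],sense()["tau"].round(2), pose()[:3,3])
for y in(186.5,201,215.5):print(proj(c,[494.9,y,85]),proj(c,[494.9,y,75]))
print("tcp",proj(c,pose()[:3,3]))
cv2.imwrite("pics/c.png",cv2.resize(w[180:280,250:390],None,fx=5,fy=5,interpolation=2))
E
```

```text
time_s: 5.05
eef_pos: [495.0, 201.1, 75.6]
ee_rot: [0.0, 0.721, 0.693, 0.0]
force: [-0.0, -0.3, -0.1]
grip_width: 0.002
grip_force: 0.0
[ 0.76280858 -0.03823121  0.07541581] [  0.   -44.75 -22.09  -0.     0.     0.  ] [494.99639925 201.08280004  75.58314643]
[321.3197546  281.27579025] [321.27598773 271.59787256]
[320.07371249 253.40440487] [320.09649173 245.0193097 ]
[318.76695655 224.17497679] [318.8627108  217.21749912]
tcp [320.28368849 245.32017871]
```

View pics/c.png

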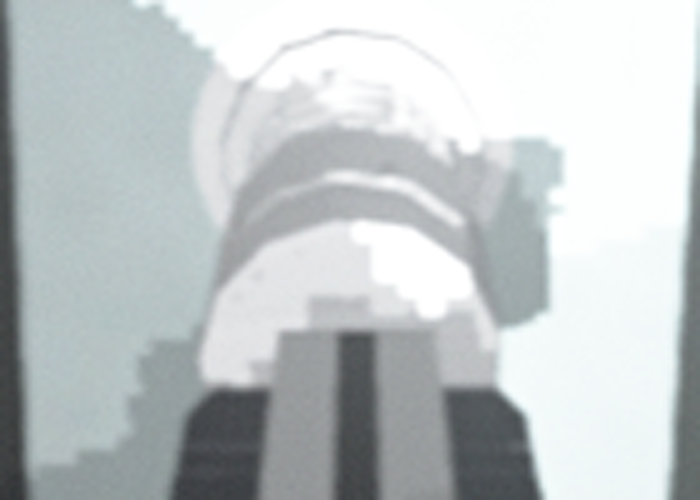

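The cap's far rim is at about row 224 and the fingertips at row 246, just over its middle. To tell whether the cap moves with the fingers, I'll compare with the earlier frame numerically.

```bash
python3 - <<'E'
from h import *
b=cv2.imread("pics/b.png",0)[:300,:300]; c=cv2.imread("pics/c.png",0); c=cv2.resize(c,(140,100),interpolation=cv2.INTER_AREA)
for col in (312,316,328,332):
    print(col,"old",b[90:150,col-170].tolist()); print("   new",c[10:70,col-250].tolist())
T=pose()
for dz in(4,0):
    T2=T.copy();T2[2,3]+=dz; k=cam("wrist",T2)
    print(dz,[proj(k,[494.9,201+dy,z])[1].round(1) for dy,z in((14.5,85),(14.5,80),(14.5,76),(17,15),(17,23),(14.5,53))])
E
```

```text
312 old [255, 255, 255, 255, 252, 249, 234, 222, 222, 221, 216, 220, 223, 208, 185, 174, 175, 173, 170, 172, 172, 170, 171, 182, 187, 178, 167, 166, 170, 167, 166, 172, 192, 221, 231, 230, 227, 226, 227, 226, 228, 227, 225, 226, 228, 226, 225, 225, 223, 219, 207, 207, 213, 211, 209, 191, 162, 153, 155, 153]
   new [255, 255, 255, 255, 255, 254, 248, 236, 228, 227, 226, 220, 218, 224, 225, 215, 189, 178, 177, 175, 175, 177, 176, 177, 176, 182, 190, 188, 176, 171, 173, 171, 171, 172, 178, 203, 227, 233, 230, 229, 229, 230, 229, 228, 229, 228, 228, 228, 221, 205, 194, 194, 195, 196, 196, 185, 163, 155, 157, 157]
316 old [255, 255, 249, 233, 237, 242, 252, 254, 246, 239, 231, 221, 207, 189, 177, 176, 175, 175, 175, 177, 177, 183, 209, 223, 195, 172, 173, 171, 172, 171, 178, 200, 227, 232, 230, 228, 229, 228, 227, 228, 226, 227, 227, 227, 225, 225, 226, 225, 224, 220, 201, 188, 191, 188, 192, 177, 156, 147, 147, 148]
   new [255, 255, 255, 250, 232, 236, 242, 248, 254, 254, 250, 245, 236, 224, 210, 194, 184, 177, 178, 181, 179, 178, 178, 186, 211, 227, 205, 178, 173, 176, 177, 176, 176, 1
[... 901 characters left out ...]
80, 181, 180, 181, 201, 248, 255, 255, 255, 255, 255, 255, 255, 255, 255, 255, 255, 255, 255, 255, 255, 255, 236, 195, 192, 192, 191, 180, 160, 156, 157, 155]
   new [251, 255, 255, 255, 255, 255, 255, 255, 255, 252, 248, 243, 238, 244, 249, 246, 234, 217, 196, 191, 191, 188, 189, 187, 185, 192, 217, 235, 231, 211, 189, 182, 185, 186, 189, 217, 250, 255, 255, 255, 255, 255, 255, 255, 255, 255, 255, 255, 255, 249, 232, 223, 209, 198, 194, 183, 164, 159, 158, 160]
4 [np.float64(221.3), np.float64(217.9), np.float64(215.3), np.float64(182.4), np.float64(185.3), np.float64(202.3)]
0 [np.float64(224.2), np.float64(220.6), np.float64(217.9), np.float64(183.8), np.float64(186.8), np.float64(204.3)]
```

The rim moved exactly as a still cap at 85 mm would, so there is no contact yet. I'll continue down in small steps.

```bash
python3 -m crank '[[[0,0,0.04,0,0,0,0],[0,0,0.04,0,0,0,0],[0,0,0.04,0,0,0,0],[0,0,0.04,0,0,0,0],[0,0,0.04,0,0,0,0],[0,0,0.04,0,0,0,0],[0,0,0,0,0,0,0],[0,0,0,0,0,0,0]]]'
python3 - <<'E'
from h import *
c=cam("wrist"); w=cv2.cvtColor(capture("wrist"),6)
for col in(316,332): print(w[205:250,col].tolist())
print([proj(c,[494.9,215.5,z])[1].round(1) for z in(85,81,77,73)])
E
```

```text
time_s: 5.9
eef_pos: [495.0, 201.1, 69.5]
ee_rot: [0.0, 0.721, 0.693, -0.0]
force: [-0.2, -0.3, 0.5]
grip_width: -0.003
grip_force: 0.0
[235, 221, 205, 190, 180, 175, 171, 173, 175, 174, 174, 174, 180, 214, 234, 204, 170, 167, 167, 165, 167, 167, 170, 189, 220, 231, 229, 226, 226, 226, 224, 226, 226, 227, 224, 224, 224, 224, 216, 199, 173, 154, 145, 149, 148]
[234, 245, 248, 235, 223, 214, 188, 181, 184, 183, 183, 181, 181, 179, 195, 231, 249, 239, 207, 182, 178, 178, 181, 182, 191, 240, 255, 255, 255, 255, 255, 255, 255, 255, 255, 249, 229, 220, 203, 188, 176, 158, 155, 156, 159]
[np.float64(228.8), np.float64(225.7), np.float64(222.7), np.float64(219.9)]
```

```bash
python3 -m crank '[[[0,0,0.04,0,0,0,0],[0,0,0.04,0,0,0,0],[0,0,0.04,0,0,0,0],[0,0,0.04,0,0,0,0],[0,0,0,0,0,0,0],[0,0,0,0,0,0,0],[0,0,0,0,0,0,0],[0,0,0,0,0,0,0]]]'
python3 - <<'E'
from h import *
c=cam("wrist"); w=cv2.cvtColor(capture("wrist"),6)
for col in(316,332): print(w[215:250,col].tolist())
print([proj(c,[494.9,215.5,z])[1].round(1) for z in(85,81,77,73)])
E
```

```text
time_s: 6.75
eef_pos: [495.0, 201.0, 65.6]
ee_rot: [0.0, 0.721, 0.692, 0.0]
force: [0.1, 0.4, -0.8]
grip_width: -0.003
grip_force: 0.0
[173, 171, 170, 169, 168, 173, 185, 188, 174, 169, 163, 165, 167, 169, 165, 166, 184, 216, 230, 229, 227, 226, 226, 225, 225, 224, 225, 224, 225, 226, 213, 168, 146, 144, 146]
[184, 182, 183, 181, 182, 180, 180, 194, 232, 245, 228, 193, 175, 177, 179, 179, 180, 184, 227, 255, 255, 255, 255, 255, 255, 249, 226, 225, 224, 225, 210, 170, 154, 153, 156]
[np.float64(231.9), np.float64(228.7), np.float64(225.6), np.float64(222.6)]
```

```bash
python3 -m crank '[[[0,0,0.04,0,0,0,0],[0,0,0.04,0,0,0,0],[0,0,0.04,0,0,0,0],[0,0,0.04,0,0,0,0],[0,0,0.04,0,0,0,0],[0,0,0,0,0,0,0],[0,0,0,0,0,0,0],[0,0,0,0,0,0,0]]]'
python3 - <<'E'
from h import *
c=cam("wrist"); w=cv2.cvtColor(capture("wrist"),6)
for col in(316,332): print(w[220:250,col].tolist())
print([proj(c,[494.9,215.5,z])[1].round(1) for z in(85,81,77,73)],sense()["force"])
s=capture("scene"); cv2.imwrite("pics/s2.png",cv2.resize(s[150:250,360:480],(720,600),interpolation=2))
k=cam("scene"); print([(proj(k,p)-[360,150])*6 for p in ([495,201,85],[495,201,60.5])])
E
```

```text
time_s: 7.6
eef_pos: [495.0, 201.1, 60.7]
ee_rot: [0.0, 0.721, 0.693, 0.0]
force: [-1.0, -0.7, 3.2]
grip_width: -0.0
grip_force: 1.7
[166, 166, 173, 183, 178, 165, 160, 161, 159, 162, 159, 159, 159, 170, 204, 225, 225, 223, 222, 223, 221, 222, 221, 222, 222, 201, 163, 140, 144, 143]
[175, 175, 172, 178, 217, 246, 246, 221, 180, 169, 170, 172, 170, 172, 178, 222, 255, 255, 253, 232, 223, 221, 222, 222, 222, 206, 164, 146, 151, 150]
[np.float64(236.3), np.float64(232.8), np.float64(229.5), np.float64(226.4)] [-0.82636    -0.9348933   3.97694821]
[array([463.84447878, 279.86597959]), array([448.16137205, 322.82920166])]
```

Contact now, at about 3.6 N. The fingertips sit about 22 mm behind the reported TCP. I'll keep pressing.

```bash
python3 -m crank '[[[0,0,0.04,0,0,0,0],[0,0,0.04,0,0,0,0],[0,0,0.04,0,0,0,0],[0,0,0,0,0,0,0],[0,0,0,0,0,0,0],[0,0,0,0,0,0,0],[0,0,0,0,0,0,0],[0,0,0,0,0,0,0]]]'
python3 - <<'E'
from h import *
c=cam("wrist"); w=cv2.cvtColor(capture("wrist"),6)
for col in(316,332): print(w[225:250,col].tolist())
print([proj(c,[494.9,215.5,z])[1].round(1) for z in(85,81,77,73)],sense()["force"])
E
```

```text
time_s: 8.5
eef_pos: [495.1, 201.1, 57.8]
ee_rot: [0.0, 0.721, 0.693, 0.0]
force: [-0.6, -0.1, 7.0]
grip_width: 0.002
grip_force: 3.2
[165, 159, 160, 159, 159, 163, 160, 162, 173, 200, 226, 226, 221, 219, 220, 220, 221, 220, 221, 221, 202, 162, 140, 143, 142]
[243, 245, 217, 176, 169, 171, 175, 173, 172, 175, 221, 255, 255, 255, 255, 255, 255, 251, 234, 221, 202, 167, 148, 151, 152]
[np.float64(238.9), np.float64(235.3), np.float64(231.9), np.float64(228.7)] [-0.8674577  -0.10144697  6.24494156]
```

```bash
python3 -m crank '[[[0,0,0.04,0,0,0,0],[0,0,0.04,0,0,0,0],[0,0,0.04,0,0,0,0],[0,0,0.02,0,0,0,0],[0,0,0,0,0,0,0],[0,0,0,0,0,0,0],[0,0,0,0,0,0,0],[0,0,0,0,0,0,0]]]'
python3 -c "
from h import *
print(sense()['force'])"
python3 -m crank '[[[0,0,0,0,0,0,0],[0,0,0,0,0,0,0],[0,0,0,0,0,0,0],[0,0,0,0,0,0,0],[0,0,0,0,0,0,0],[0,0,0,0,0,0,0],[0,0,0,0,0,0,0],[0,0,0,0,0,0,0]]]'
python3 - <<'E'
from h import *
s=capture("scene");print(sense()['force']); cv2.imwrite("pics/s3.png",cv2.resize(s[150:250,360:480],(720,600),interpolation=2))
E
```

```text
time_s: 9.35
eef_pos: [495.3, 201.1, 54.6]
ee_rot: [0.0, 0.721, 0.693, 0.0]
force: [-1.9, -0.6, 9.2]
grip_width: 0.0
grip_force: 4.7
[-1.94882407 -0.59538832  9.23471402]
time_s: 10.15
eef_pos: [495.3, 201.1, 54.6]
ee_rot: [0.0, 0.721, 0.693, 0.0]
force: [-1.9, -0.7, 9.0]
grip_width: -0.004
grip_force: 4.7
[-2.39519463 -0.10373196  9.39308158]
```

View pics/s3.png

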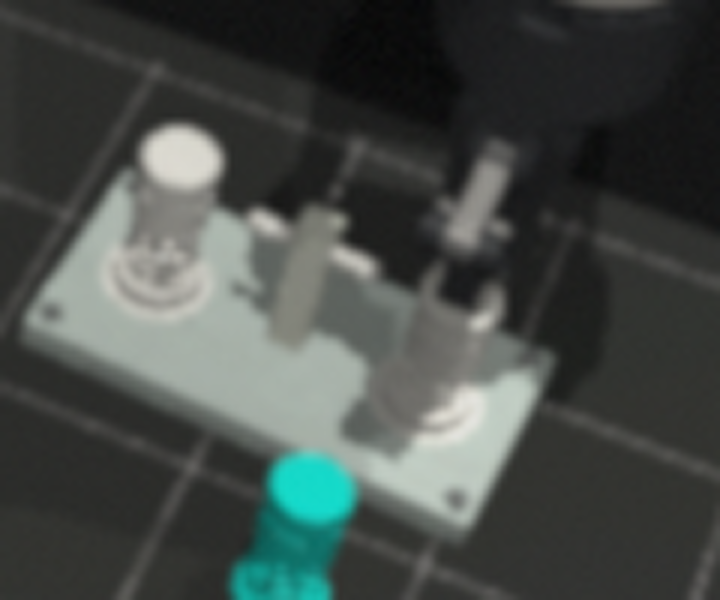

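The picture shows the fingers on the left cap at about (460,290). It is only slightly sunk and still clearly above the crossbar (315,240), at about 9.2 N with 1 N/mm stiffness, so the left spring is sound. Now the right one.

```bash
python3 -m crank '[[[0,0,-0.5,0,0,0,0],[0,0,-0.5,0,0,0,0],[-0.88,-0.005,0,0,0,0,0],[-0.88,-0.005,0,0,0,0,0],[-0.88,-0.005,0,0,0,0,0],[-0.88,-0.005,0,0,0,0,0],[-0.88,-0.005,0,0,0,0,0],[0,0,0,0,0,0,0]]]'
python3 -m crank '[[[0,0,0.3,0,0,0,0],[0,0,0.2,0,0,0,0],[0,0,0.08,0,0,0,0],[0,0,0.04,0,0,0,0],[0,0,0.04,0,0,0,0],[0,0,0.04,0,0,0,0],[0,0,0,0,0,0,0],[0,0,0,0,0,0,0]]]'
python3 - <<'E'
from h import *
print(tool([489.8,91,60]),sense()["force"])
E
```

```text
time_s: 11.0
eef_pos: [489.9, 89.4, 79.3]
ee_rot: [0.0, 0.722, 0.692, -0.0]
force: [0.6, 0.4, 0.0]
grip_width: -0.002
grip_force: 0.0
time_s: 11.8
eef_pos: [490.0, 91.2, 61.7]
ee_rot: [0.0, 0.721, 0.693, 0.0]
force: [0.1, 0.1, 2.2]
grip_width: -0.002
grip_force: 0.8
[-0.009 -0.006  0.068] [0.1238362  0.10601381 2.16076482]
```

```bash
python3 -m crank '[[[0,0,0.04,0,0,0,0],[0,0,0.04,0,0,0,0],[0,0,0.04,0,0,0,0],[0,0,0.04,0,0,0,0],[0,0,0.04,0,0,0,0],[0,0,0,0,0,0,0],[0,0,0,0,0,0,0],[0,0,0,0,0,0,0]]]'

```

```text
time_s: 12.6
eef_pos: [489.9, 91.2, 56.6]
ee_rot: [0.0, 0.721, 0.693, 0.0]
force: [-0.4, 1.0, 4.0]
grip_width: -0.005
grip_force: 1.8
```

```bash
python3 -m crank '[[[0,0,0.1,0,0,0,0],[0,0,0.1,0,0,0,0],[0,0,0.1,0,0,0,0],[0,0,0.1,0,0,0,0],[0,0,0.08,0,0,0,0],[0,0,0.08,0,0,0,0],[0,0,0,0,0,0,0],[0,0,0,0,0,0,0]]]'
python3 -c "
from h import *
print(sense()['force'])"
```

```text
time_s: 13.4
eef_pos: [490.0, 91.4, 42.8]
ee_rot: [0.0, 0.721, 0.693, 0.0]
force: [-2.1, 2.2, 9.8]
grip_width: 0.003
grip_force: 4.6
[-2.10312166  2.24560041  9.8144564 ]
```

```bash
python3 -m crank '[[[0,0,0,0,0,0,0],[0,0,0,0,0,0,0],[0,0,0,0,0,0,0],[0,0,0,0,0,0,0],[0,0,0,0,0,0,0],[0,0,0,0,0,0,0],[0,0,0,0,0,0,0],[0,0,0,0,0,0,0]]]'
python3 -c "
from h import *
cv2.imwrite('pics/s4.png',cv2.resize(capture('scene')[150:250,360:480],(720,600),interpolation=2))"
python3 -m crank '[[[0,0,-0.5,0,0,0,0],[0,0,-0.5,0,0,0,0],[0,0,-1,0,0,0,45],[0,0,-1,0,0,0,45],[0,0,0,0,0,0,45],[0,0,0,0,0,0,45],[0,0,0,0,0,0,45],[0,0,0,0,0,0,45]]]' 30
python3 - <<'E'
from h import *
T=pose(); np.save("T2.npy",T); c=cam("wrist",T); im=capture("wrist"); cv2.imwrite("pics/w2.png",im)
print(T[:3,3],[proj(c,[489.9,91,z]).round(1) for z in(85,15)])
E
```

```text
time_s: 14.2
eef_pos: [490.0, 91.4, 42.9]
ee_rot: [0.0, 0.721, 0.693, 0.0]
force: [-2.5, 2.5, 9.4]
grip_width: 0.001
grip_force: 4.6
time_s: 15.05
eef_pos: [489.3, 91.1, 116.6]
ee_rot: [-0.001, 0.721, 0.693, -0.001]
force: [0.1, 0.0, 0.1]
grip_width: 0.526
grip_force: 0.0
[489.31371087  91.14698822 116.57888114] [array([321.5, 224. ]), array([321.4, 193.3])]
```

View pics/s4.png

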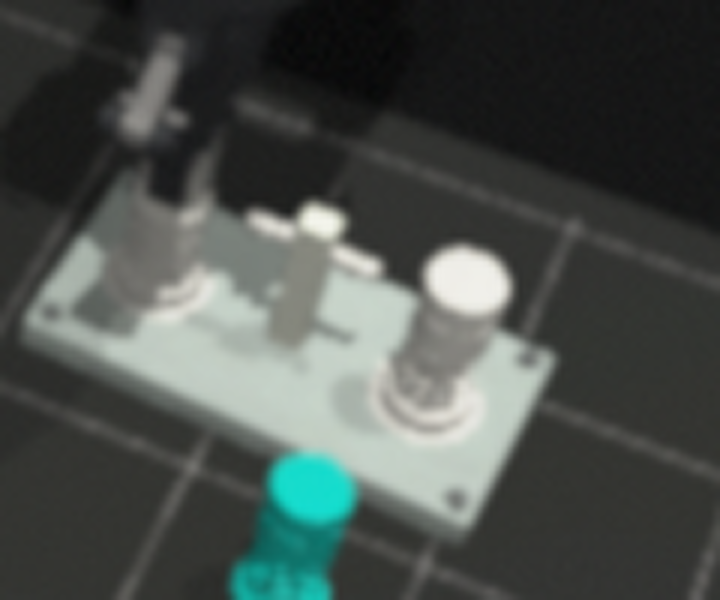

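View pics/w2.png

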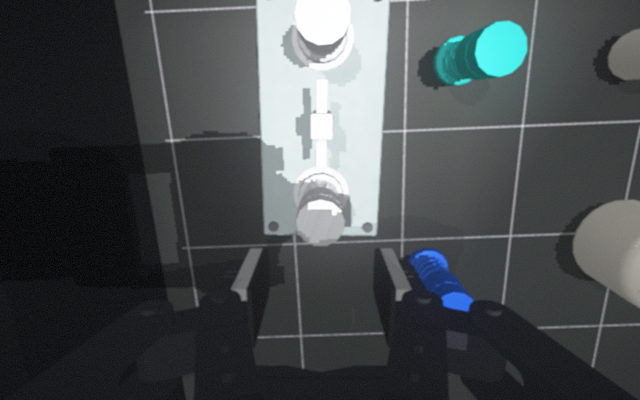

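The scene picture shows the right cap at (160,215) pressed down well below the crossbar, and force and travel give 0.4 N/mm, so the right spring is tired. The wrist picture shows the open fingers straddling its cap at (321,220), centred. I'll descend and grip.

```bash
python3 -m crank '[[[0,0,0.81,0,0,0,45],[0,0.02,0.81,0,0,0,45],[0,0,0.81,0,0,0,45],[0,0,0.81,0,0,0,45],[0,0,0,0,0,0,45],[0,0,0,0,0,0,45],[0,0,0,0,0,0,45],[0,0,0,0,0,0,45]]]' 30
python3 -c "
from h import *
cv2.imwrite('pics/w3.png',capture('wrist')[130:350,180:460])"
python3 -m crank '[[[0,0,0,0,0,0,15],[0,0,0,0,0,0,15],[0,0,0,0,0,0,15],[0,0,0,0,0,0,15],[0,0,0,0,0,0,15],[0,0,0,0,0,0,15],[0,0,0,0,0,0,15],[0,0,0,0,0,0,15]]]' 30
```

```text
time_s: 15.9
eef_pos: [490.9, 91.1, 37.4]
ee_rot: [0.001, 0.721, 0.693, 0.001]
force: [0.4, 0.3, -0.5]
grip_width: 0.528
grip_force: 0.0
time_s: 16.75
eef_pos: [490.3, 91.2, 36.5]
ee_rot: [-0.0, 0.721, 0.693, -0.0]
force: [-0.8, -1.2, 0.9]
grip_width: 0.328
grip_force: 29.4
```

```bash
python3 -m crank '[[[0,0,-0.3,0,0,0,15],[0,0,-0.6,0,0,0,15],[0,0,-1,0,0,0,15],[0,0,-1,0,0,0,15],[-0.5,0.02,-0.1,0,0,0,15],[-1,0.04,0,0,0,0,15],[-1,0.04,0,0,0,0,15],[-1,0.04,0,0,0,0,15]]]' 30
python3 -m crank '[[[-1,0.04,0,0,0,0,15],[-1,0.04,0,0,0,0,15],[-1,0.04,0,0,0,0,15],[-1,0.04,0,0,0,0,15],[-1,0.04,0,0,0,0,15],[-1,0.04,0,0,0,0,15],[-1,0.04,0,0,0,0,15],[-1,0.04,0,0,0,0,15]]]' 30
python3 -m crank '[[[-1,0.04,0,0,0,0,15],[-1,0.04,0,0,0,0,15],[-0.9,0.04,0,0,0,0,15],[-0.5,0.02,0,0,0,0,15],[-0.2,0,0,0,0,0,15],[0,0,0,0,0,0,15],[0,0,0,0,0,0,15],[0,0,0,0,0,0,15]]]' 30
python3 - <<'E'
from h import *
T=pose(); np.save("T3.npy",T); c=cam("wrist",T); im=capture("wrist"); cv2.imwrite("pics/w4.png",im)
print([proj(c,p).round(1) for p in ([490,-214,42],[490,-214,12],[530,-174,12],[450,-174,12],[450,-254,12],[530,-254,12])])
E
```

```text
time_s: 17.55
eef_pos: [489.7, 2.1, 110.8]
ee_rot: [-0.0, 0.721, 0.693, -0.0]
force: [0.2, 0.2, -0.4]
grip_width: 0.326
grip_force: 30.0
time_s: 18.35
eef_pos: [489.3, -198.0, 110.7]
ee_rot: [-0.001, 0.722, 0.692, -0.0]
force: [0.4, -0.7, -0.9]
grip_width: 0.33
grip_force: 30.0
time_s: 19.15
eef_pos: [490.0, -285.8, 111.6]
ee_rot: [-0.0, 0.721, 0.693, 0.0]
force: [0.5, 0.3, -0.2]
grip_width: 0.324
grip_force: 30.0
[array([315.7,  94.9]), array([316.3,  95.4]), array([373.1,  31. ]), array([254.5,  36.1]), array([264.4, 154.2]), array([373. , 149.9])]
```

View pics/w4.png

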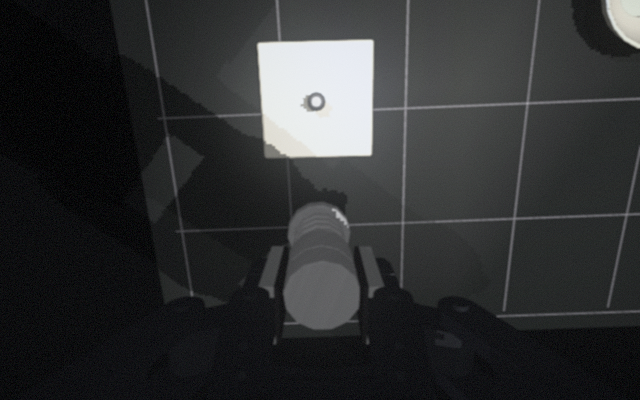

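The wrist picture (my last view) shows the spring gripped upright, with its cap at (321,288) and foot at (319,232). The stand's corners are at about (258,43), (374,40), (372,156) and (265,157), with the peg at (316,101). The rest I'll measure numerically.

```bash
python3 - <<'E'
from h import *
T=np.load("T3.npy"); c=cam("wrist",T); im=cv2.imread("pics/w4.png"); g=im.min(2)
m=np.zeros_like(g); m[25:172,245:390]=(g[25:172,245:390]>140)
cn=max(cv2.findContours(m,0,2)[0],key=cv2.contourArea); q=cv2.approxPolyDP(cv2.convexHull(cn),8,True)[:,0]
P=np.array([unproj(c,p,12) for p in q]); print(q.tolist(),P.round(1).tolist(),P.mean(0))
r=g[88:115,300:335]; print("\n".join(" ".join(f"{v:3d}" for v in row) for row in r[::2,::2]))
d=np.argwhere(r<150); print(d.mean(0)+[88,300],d.min(0)+[88,300],d.max(0)+[88,300])
print("peg",unproj(c,(316.5,101),42))
x,y,z=T[:3,3]
print("spring cap exp",proj(c,[x,y,z+48.5]),"foot exp",proj(c,[x,y,z-21.5]), "foot edge", proj(c,[x,y+17,z-21.5+4]),proj(c,[x-17,y,z-17]),proj(c,[x+17,y,z-17]))
print("col320",g[195:240,320].tolist()); print("row 232",g[232,280:362].tolist())
E
```

```text
[[373, 41], [370, 155], [290, 157], [266, 143], [258, 43]] [[529.9, -180.2], [527.8, -257.7], [468.7, -256.8], [451.9, -245.9], [452.0, -178.4]] [ 486.05086166 -223.79018834]
234 233 234 233 234 233 234 234 233 236 234 235 233 234 234 234 234 234
235 233 234 235 234 234 234 236 234 235 235 234 233 234 232 235 233 233
232 234 235 235 233 235 224 194 178 197 223 235 235 235 235 234 234 233
233 234 233 224 226 193 136 130 137 132 140 207 234 234 232 234 234 233
234 234 229 173 142 122 140 170 185 171 142 138 212 234 234 234 235 236
234 222 189 159 122 126 189 230 234 231 177 135 174 234 233 234 234 236
235 230 174 151 117 133 214 233 232 235 213 144 152 231 235 234 235 234
234 230 171 154 116 131 217 231 230 233 218 143 143 227 234 234 235 235
216 184 164 154 120 117 192 230 231 231 181 127 157 225 230 235 235 234
218 205 170 158 133 107 129 172 189 170 131 119 184 225 226 229 234 234
235 231 199 179 154 128 106 109 112 109 117 169 222 226 225 225 233 236
234 233 236 208 163 160 142 149 142 162 188 223 223 225 227 230 234 235
235 234 235 230 228 228 230 234 224 225 226 224 224 224 227 2
[... 164 characters left out ...]

spring cap exp [320.18264434 297.803961  ] foot exp [320.31504459 229.97025829] foot edge [319.01566436 202.35258886] [288.79845509 234.09119302] [351.87661633 231.72512182]
col320 [45, 42, 44, 41, 40, 43, 51, 71, 77, 80, 91, 100, 99, 97, 95, 96, 95, 92, 85, 89, 90, 98, 94, 93, 88, 94, 98, 93, 87, 89, 91, 98, 97, 89, 80, 78, 79, 78, 76, 76, 76, 73, 75, 75, 77]
row 232 [26, 28, 31, 26, 26, 28, 28, 47, 69, 86, 93, 92, 91, 88, 85, 86, 81, 85, 86, 86, 86, 90, 93, 93, 97, 92, 90, 88, 83, 76, 76, 76, 75, 76, 76, 76, 77, 77, 77, 74, 78, 76, 77, 75, 76, 76, 78, 80, 80, 80, 79, 80, 80, 80, 82, 87, 90, 91, 95, 91, 87, 83, 84, 83, 92, 94, 96, 94, 95, 88, 71, 58, 56, 55, 57, 50, 54, 53, 56, 56, 56, 57]
```

```bash
python3 -m crank '[[[0.545,-0.022,0,0,0,0,15],[0.545,-0.022,0,0,0,0,15],[0.545,-0.022,0,0,0,0,15],[0.545,-0.022,0,0,0,0,15],[0.545,-0.022,0.3,0,0,0,15],[0,0,0.6,0,0,0,15],[0,0,0.6,0,0,0,15],[0,0,0,0,0,0,15]]]' 30
python3 -c "
from h import *
print(tool([490,-217.7,68]),sense()['force'],pose()[:3,:3].round(3).tolist())"
```

```text
time_s: 20.0
eef_pos: [489.0, -216.9, 72.0]
ee_rot: [-0.002, 0.721, 0.693, -0.0]
force: [-0.7, -0.2, -0.8]
grip_width: 0.327
grip_force: 30.0
[-0.029  0.043  0.161] [-0.70374036 -0.19808075 -0.82466754] [[0.04, 0.999, -0.003], [0.999, -0.04, 0.002], [0.002, -0.003, -1.0]]
```

```bash
python3 -m crank '[[[0,0,0,0,0,0,15],[0,0,0,0,0,0,15],[0,0,0,0,0,0,15],[0,0,0,0,0,0,15],[0,0,0,0,0,0,15],[0,0,0,0,0,0,15],[0,0,0,0,0,0,15],[0,0,0,0,0,0,15]]]' 30
python3 -c "
from h import *
print(tool([490,-217.7,68]),sense()['force'],pose()[:3,3])"
```

```text
time_s: 20.8
eef_pos: [490.0, -218.5, 74.1]
ee_rot: [0.0, 0.721, 0.692, 0.0]
force: [0.4, -0.6, -0.8]
grip_width: 0.325
grip_force: 30.0
[0.031 0.    0.243] [ 0.37821096 -0.58915482 -0.83654458] [ 489.95608518 -218.46233071   74.07243676]
```

```bash
python3 -m crank '[[[0.03,0,0.1,0,0,0,15],[0,0,0.1,0,0,0,15],[0,0,0.1,0,0,0,15],[0,0,0.08,0,0,0,15],[0,0,0.08,0,0,0,15],[0,0,0.08,0,0,0,15],[0,0,0.08,0,0,0,15],[0,0,0,0,0,0,15]]]' 30
```

```text
time_s: 21.6
eef_pos: [489.9, -217.6, 58.3]
ee_rot: [-0.0, 0.721, 0.693, -0.0]
force: [0.1, 0.1, -0.0]
grip_width: 0.328
grip_force: 30.0
```

```bash
python3 -m crank '[[[0,0,0.1,0,0,0,15],[0,0,0.12,0,0,0,15],[0,0,0.12,0,0,0,15],[0,0,0.12,0,0,0,15],[0,0,0.12,0,0,0,15],[0,0,0.12,0,0,0,15],[0,0,0.12,0,0,0,15],[0,0,0,0,0,0,15]]]' 30
```

```text
time_s: 22.4
eef_pos: [489.8, -217.6, 37.6]
ee_rot: [-0.0, 0.721, 0.693, -0.0]
force: [0.2, -0.5, -1.6]
grip_width: 0.323
grip_force: 30.0
```

```bash
python3 -m crank '[[[0,0,0.04,0,0,0,15],[0,0,0.04,0,0,0,15],[0,0,0.04,0,0,0,15],[0,0,0.04,0,0,0,15],[0,0,0.04,0,0,0,15],[0,0,0,0,0,0,15],[0,0,0,0,0,0,15],[0,0,0,0,0,0,15]]]' 30
```

```text
time_s: 23.2
eef_pos: [490.0, -217.7, 33.2]
ee_rot: [0.0, 0.721, 0.693, -0.0]
force: [-1.1, 0.5, 1.6]
grip_width: 0.325
grip_force: 30.2
```

```bash
python3 -m crank '[[[0,0,0,0,0,0,32],[0,0,0,0,0,0,38],[0,0,0,0,0,0,46],[0,0,0,0,0,0,50],[0,0,0,0,0,0,50],[0,0,-0.3,0,0,0,50],[0,0,-0.7,0,0,0,50],[0,0,-0.7,0,0,0,50]]]' 30
python3 -m crank '[[[-0.7,0,-1,0,0,0,50],[-1,0,-1,0,0,0,50],[-1,0,0,0,0,0,50],[-0.6,0,0,0,0,0,50],[0,0,0,0,0,0,50],[0,0,0,0,0,0,50],[0,0,0,0,0,0,50],[0,0,0,0,0,0,50]]]' 30
python3 - <<'E'
from h import *
T=pose(); c=cam("wrist",T); im=capture("wrist"); cv2.imwrite("pics/w5.png",im)
P=np.array([490,-217.7])
pr=lambda x,y,z:proj(c,[P[0]+x,P[1]+y,z]).round(1).tolist()
print("cap ctr",pr(0,0,82),"L/R",pr(-14.5,0,82),pr(14.5,0,82),"top/bot",pr(0,14.5,82),pr(0,-14.5,82)," foot top edge",pr(0,17,20),pr(0,17,12))
u,v=map(int,np.round(pr(0,0,82))); g=cv2.cvtColor(im,6)
print("row",v,u-45,g[v,u-45:u+45].tolist()); print("col",u,v-70,g[v-70:v+45,u].tolist())
E
```

```text
time_s: 24.0
eef_pos: [489.9, -217.7, 76.4]
ee_rot: [-0.0, 0.721, 0.693, -0.0]
force: [0.1, -0.9, -0.7]
grip_width: 0.588
grip_force: 0.0
time_s: 24.8
eef_pos: [486.7, -299.2, 125.4]
ee_rot: [-0.0, 0.721, 0.693, 0.0]
force: [-0.1, -0.5, 0.7]
grip_width: 0.582
grip_force: 0.0
cap ctr [320.4, 75.7] L/R [293.9, 76.8] [346.9, 74.6] top/bot [319.3, 47.1] [321.4, 103.2]  foot top edge [319.5, 55.5] [319.5, 56.8]
row 76 275 [241, 240, 240, 240, 240, 241, 240, 236, 234, 229, 202, 178, 170, 169, 172, 171, 170, 169, 192, 223, 234, 234, 235, 235, 235, 238, 238, 237, 238, 237, 237, 237, 238, 239, 238, 238, 238, 238, 238, 238, 239, 239, 240, 240, 240, 242, 242, 241, 242, 242, 242, 241, 243, 241, 242, 243, 241, 241, 242, 241, 242, 242, 242, 242, 242, 242, 243, 241, 236, 230, 234, 242, 243, 242, 242, 243, 243, 242, 242, 242, 243, 242, 242, 242, 242, 242, 242, 241, 242, 242]
col 320 6 [81, 79, 81, 82, 82, 85, 82, 84, 83, 82, 83, 87, 85, 86, 89, 84, 101, 162, 228, 240, 240, 240, 239, 239, 240, 240, 239, 240, 240, 241, 239, 240, 240, 240, 241, 241, 241, 241, 241, 240, 241, 234, 223, 226, 236, 240, 240, 239, 239, 238, 238, 239, 238, 239, 238, 238, 240, 239, 240, 239, 240, 241, 241, 240, 240, 240, 241, 241, 241, 241, 242, 241, 241, 241, 241, 240, 241, 242, 240, 241, 242, 241, 240, 241, 241, 240, 240, 241, 240, 240, 240, 240, 239, 239, 239, 230, 203, 177, 170, 189, 229, 238, 237, 237, 238, 236, 235, 237, 238, 241, 241, 242, 241, 241, 243]
```

```bash
python3 - <<'E'
from h import *
a=cv2.imread("pics/top0.png"); b=capture("top"); cv2.imwrite("pics/top9.png",b)
for n,(x0,x1,y0,y1) in dict(left=(190,222,245,278),jar=(265,308,120,170),dish=(352,398,132,178),vial=(205,235,138,170)).items():
    f=lambda i:cv2.cvtColor(i[y0:y1,x0:x1],6).astype(np.float32)
    print(n,cv2.phaseCorrelate(f(a),f(b)))
c=cam("top"); print(proj(c,[490,-217.7,82]))
s=b[235:285,385:430].min(2); print(sense()["force"],sense()["time_s"],pose()[:3,3])
E
```

```text
left ((0.00035829310845159057, 0.036475881885646544), 1.00689323598312)
jar ((0.4757452599208527, -0.09121160820330232), 0.9470838832855225)
dish ((0.03854701881108369, -0.019855061255363182), 0.957122429791424)
vial ((0.03074913658738687, 0.08678263543548859), 0.9652644621829192)
[414.3363105  258.75167928]
[-0.13502468  0.46406773  0.50492066] 24.9 [ 486.75759882 -299.51746256  125.50689147]
```

```bash
python3 -c "
from rig import *
print(finish_job())"
```

```text
the job is handed in; nothing more can be done
None
```

The right spring was the tired one (about 0.4 N/mm). I moved it onto the reject peg, where its foot met the plate at the expected height, and left the sound left spring on its seat. The job was handed in at about 25 s, with no verdict returned.

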